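Sweep the vent nipples through the gate into the catch box

ROBOT

A 6-joint arm with a two-finger parallel gripper is mounted at the origin on the work surface. World frame = base frame: x ahead of the robot, y to its left, z up, the work surface at z = 0. Lengths are in m, angles in rad, forces in N, time in s.
With the tool pointing down it reaches from about 0.275 to 0.85 m from the base axis. Payload 19 kg.
Tool frame: the origin (TCP) lies between the finger pads; the fingertips stand 19 mm ahead of it and the grasp point (between the pads) is the TCP (ctrl.tip_extent is the distance from the TCP to the fingertips, in m); z points along the fingers, x is the direction in which the jaws open and shut, and the axes are right-handed (so a half turn about z gives the same grasp; the last joint's range is limited). The gripper opens to 85 mm and grips with 20 to 120 N. Pads are 22 mm wide; open, the fingers measure 114 mm over their backs; the gripper's body (76 mm by 85 mm) begins 54 mm behind the grasp point. The pads swing forward as they close: fully open they stand 13 mm farther back than shut.
Start: joints at [0.983, 0.15, 1.437, -0, 1.554, -0.134], TCP at [0.252, 0.517, 0.25] pointing down, gripper open.
Joint ranges: [-2.8, 2.8], [-0.68, 2.1], [0.12, 2.68], [-1.39, 4.53], [0.16, 2.79], [-2.81, 2.81]. Speed limits (rad/s): [1.89, 1.89, 2.22, 3.01, 3.01, 3.01].

INTERFACE

Orientations are given as a unit quaternion [w, x, y, z].
In Python, from cell import ctrl gives the robot as it stands. Calls block until the motion is done:
- ctrl.goto(position, orientation): joint-space move of the TCP to a pose.
- ctrl.move_linear(position, ori=None, speed=0.15, stop_force=None): straight line of the TCP; ori=None keeps the orientation; speed is the mean speed in m/s. With stop_force (N) it stops when the force on the tool has changed by that much, and returns True; else False.
- ctrl.move_joints(angles): joint-space move.
- ctrl.ungrasp() and ctrl.grasp(): open the fingers fully, or close them until they stop; the grip force is fixed at half the most.
- ctrl.wait(seconds).
- ctrl.ik(position, orientation): joint angles nearest the present ones, or None.
- ctrl.capture(name): name is "scene" or "side" or "wrist"; returns a dict with "color" (384x512x3 uint8, red, green, blue), "fx", "fy", "cx", "cy" (pixels), "xyz" and "rotation" of the camera in the world; the wrist camera has in their place "T_tool_cam" (4x4, takes a point from camera to tool coordinates, whose origin is the TCP and whose axes are the tool frame's). Camera axes: x right, y up, looking along -z (the intrinsics and any distortion apply to the point x, -y, -z); pixel columns grow to the right and rows downward; lengths in m; the calibration is good to about 2 mm. A picture is of the moment at which its call begins: read the wrist's pose just before it. There is no depth.
A pose or a line that the arm cannot do raises ctrl.MotionError and nothing moves.
- ctrl.job_done(): hands the job in, once; it reports no verdict.
Readings, each from a call of its own:
- ctrl.read_time_s(): time.
- ctrl.read_joints(): joint angles.
- ctrl.read_qvel(): joint speeds.
- ctrl.read_joint_torque(): joint torques, N m.
- ctrl.read_eef_pos(): TCP position.
- ctrl.read_orientation(): TCP orientation.
- ctrl.read_ft_force(): force on the tool from outside, world axes, zero at the start.
- ctrl.read_moment(): the same for the moment, N m.
- ctrl.read_grip_width(): finger opening in m.
Only numpy, scipy, OpenCV 4.12 (cv2) and the standard library are available. Lean on these libraries where they do the work, as an engineer would, in place of code of your own. Each camera call takes 0.05 s, during which the arm holds its last target.

TASK

With your fingertips, push the two brass vent nipples across the tiled shelf and through the narrow gate at its rear edge, so that each slides down the chute into the wooden catch box. Send them one at a time: the second may go through the gate only once the first lies in the box. Push only, never pick a nipple up off the tiles, and leave everything else where it stands.

Things in the scene. Friction and masses are not known exactly. Their poses are not given: they have to be found in the camera images.
- shelf: Fixed shelf with a white tiled top, 280 mm deep (its x, from the robot's side to the rear edge) by 760 mm wide (its y). Origin on the table under its centre; the tiled top is level, 120 mm above the origin; the rear edge is at its x = +140 mm. Its pose on the table varies a little, with some yaw.
- gate (a point): Middle of the gate, on the tiles exactly at the shelf's rear edge; x points out over the edge, y along it, z up. The gate is a 34 mm wide gap between two low aluminium fence strips on the tiles, each 70 mm long, 12 mm high, 6 mm thick (x = -6 to 0 mm, y from 17 to 87 mm either side). No sill: the chute falls away from x = 0. Its place along the edge varies.
- chute: Fixed unit of gate fences, aluminium chute and wooden catch box; origin and axes as gate. The chute begins at x = 0, falls at 50 degrees towards +x and is 45 mm wide between its sides, 105 mm long. A nipple slides down by itself once its centre is 5 mm past x = 0.
- box_floor (a point): Centre of the inner floor of the wooden catch box at the chute's foot, on the table; axes as the gate's. Inside 112 mm (x) by 122 mm (y), walls 42 mm above this floor. Lies 119 mm beyond the gate (x) and 114 mm below it.
- nipple_a_mid (a point): One of two identical brass vent nipples, loose, 35 g or so, standing upright on the tiles: round flange 24 mm in diameter and 6 mm thick below, a stem 12 to 14 mm in diameter above, 24 mm high in all. This point is on its axis, half-way up (12 mm above the tiles). It slides upright when pushed low down.
- nipple_b_mid (a point): The other of two identical brass vent nipples, loose, 35 g or so, standing upright on the tiles: round flange 24 mm in diameter and 6 mm thick below, a stem 12 to 14 mm in diameter above, 24 mm high in all. This point is on its axis, half-way up (12 mm above the tiles). It slides upright when pushed low down.
- cone: Loose grey plastic sizing cone, bystander, upright: 32 mm across its base, 60 mm high. Origin: centre of its underside.
- weight: Loose pewter weight with a small knob, bystander: 38 mm across, 36 mm high. Origin: centre of its underside.
- gauge: Loose plain steel ring gauge, bystander: 34 mm across, 16 mm high, lying flat. Origin: centre of its underside.
- bocal: Loose copper practice bocal (a bent, tapering tube with a cork end), bystander, lying at the shelf's right end (-y): about 230 mm along its x, 115 mm along its y (from -40 to +75 mm), 19 mm high. Origin: on the tiles near its middle.
- jar: Loose jar with a black lid, bystander on the table left of the shelf: 60 mm across, 60 mm high. Origin: centre of its underside.

How it is judged:
By the outcome, as a careful person would: the job done as asked, in the order asked, and still so for the second after the job is handed in, with the robot touching nothing.
It also fails if it takes over 61 s, if anything falls off the work surface, if the arm or the gripper's body presses on something with over 40 N, if the wrist force passes 120 N, or if a joint passes its speed limit or range.

## Working session

There is one attempt and no reset: what is moved stays moved. The work goes in short steps, each a Python script; the robot and the scene stay as the last script left them, time stands still between calls to the robot, and variables do not carry over. Pictures are saved under pics/ and viewed, and the job is handed in when it is done.

```bash
ls; mkdir -p pics
python3 - <<'E'
from cell import ctrl
import cv2,json,numpy as np
for n in ["scene","side","wrist"]:
    c=ctrl.capture(n)
    cv2.imwrite(f"pics/{n}0.png",cv2.cvtColor(c["color"],cv2.COLOR_RGB2BGR))
    print({k:(np.round(v,4).tolist() if k!='color' else 0) for k,v in c.items()if not isinstance(v,str)})
print(ctrl.read_eef_pos(),ctrl.read_orientation(),ctrl.tip_extent,ctrl.read_time_s(),ctrl.read_grip_width())
E
```

```text
pics
{'color': 0, 'fx': 392.8317, 'fy': 392.8317, 'cx': 258.8634, 'cy': 191.1807, 'xyz': [1.1705, 0.2185, 0.967], 'rotation': [0.601, 0.1839, 0.232, 0.7424]}
{'color': 0, 'fx': 457.6933, 'fy': 457.6933, 'cx': 254.0695, 'cy': 192.9163, 'xyz': [0.3408, -0.7929, 0.9446], 'rotation': [0.9038, 0.4054, -0.0473, -0.1288]}
{'color': 0, 'fx': 343.4377, 'fy': 343.4377, 'cx': 249.3115, 'cy': 188.6524, 'T_tool_cam': [[1.0, 0.0006, 0.0, -0.0003], [0.0006, -0.9521, -0.3058, -0.0793], [-0.0002, 0.3058, -0.9521, -0.1247], [0.0, 0.0, 0.0, 1.0]]}
[0.25200918 0.51666241 0.2498189 ] [ 1.96939769e-04  8.48054648e-01  5.29908586e-01 -4.08147536e-04] 0.019 0.15 0.08552776073567997
```

View pics/scene0.png

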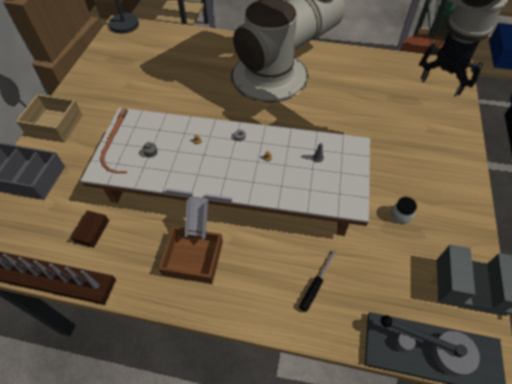

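View pics/side0.png

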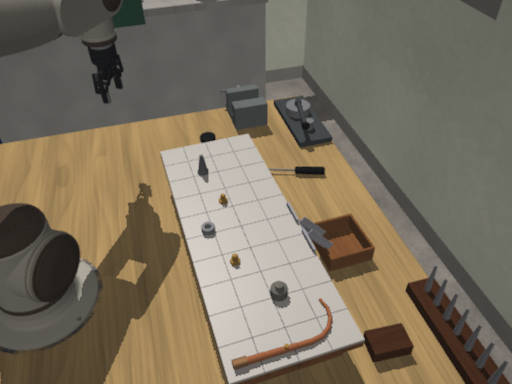

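View pics/wrist0.png

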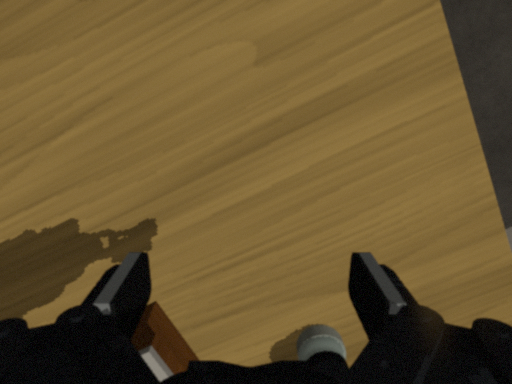

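```bash
cat > h.py <<'E'
import cv2,numpy as np
from scipy.spatial.transform import Rotation as R
def q2r(q): return R.from_quat([q[1],q[2],q[3],q[0]]).as_matrix()
def campose(c,pos=None,q=None):
    if "T_tool_cam" in c:
        T=np.eye(4);T[:3,:3]=q2r(q);T[:3,3]=pos;T=T@np.array(c["T_tool_cam"]);return T[:3,3],T[:3,:3]
    return np.array(c["xyz"]),q2r(np.array(c["rotation"])) if np.size(c["rotation"])==4 else np.array(c["rotation"])
def ray(c,uv,P):
    o,Rm=P; d=np.array([(uv[0]-c["cx"])/c["fx"],-(uv[1]-c["cy"])/c["fy"],-1.]);return o,Rm@d
def plane(c,uv,P,z):
    o,d=ray(c,uv,P);return o+d*(z-o[2])/d[2]
def proj(c,p,P):
    o,Rm=P;v=Rm.T@(np.asarray(p)-o);return np.array([c["cx"]+c["fx"]*v[0]/-v[2],c["cy"]-c["fy"]*v[1]/-v[2]])
def tri(r1,r2):
    (o1,d1),(o2,d2)=r1,r2;d1=d1/np.linalg.norm(d1);d2=d2/np.linalg.norm(d2)
    A=np.stack([d1,-d2],1);s=np.linalg.lstsq(A,o2-o1,rcond=None)[0]
    a,b=o1+s[0]*d1,o2+s[1]*d2;return (a+b)/2,np.linalg.norm(a-b)
E
python3 - <<'E'
from cell import ctrl
from h import *
import pickle
C={}
for n in ["scene","side"]:
    c=ctrl.capture(n);C[n]=c;print({k:v for k,v in c.items() if k not in("color","xyz","rotation","fx","fy","cx","cy")})
    im=cv2.cvtColor(c["color"],cv2.COLOR_RGB2BGR)
    P=campose(c)
    hsv=cv2.cvtColor(im,cv2.COLOR_BGR2HSV)
    m=((hsv[...,2]>105)&(hsv[...,1]<70)).astype(np.uint8)*255
    cs,_=cv2.findContours(m,cv2.RETR_EXTERNAL,cv2.CHAIN_APPROX_NONE)
    cs=[k for k in cs if cv2.contourArea(k)>200]
    for k in cs: print(n,"white",cv2.contourArea(k),cv2.boundingRect(k))
    b=((hsv[...,0]>8)&(hsv[...,0]<28)&(hsv[...,1]>110)).astype(np.uint8)
    N,l,s,ce=cv2.connectedComponentsWithStats(b)
    for i in range(1,N):
        if 10<s[i,4]<300: print(n,"brass",s[i],ce[i],plane(c,ce[i],P,.132).round(4))
pickle.dump(C,open("c.pkl","wb"))
i=cv2.cvtColor(C["scene"]["color"],cv2.COLOR_RGB2BGR);cv2.imwrite("pics/s1.png",cv2.resize(i[100:250,80:280],None,fx=4,fy=4,interpolation=cv2.INTER_CUBIC))
i=cv2.cvtColor(C["side"]["color"],cv2.COLOR_RGB2BGR);cv2.imwrite("pics/d1.png",cv2.resize(i[170:320,190:390],None,fx=4,fy=4,interpolation=cv2.INTER_CUBIC))
E
```

```text
{}
scene white 363.5 (128, 373, 65, 11)
scene white 1411.0 (278, 353, 79, 31)
scene white 331.5 (445, 345, 33, 27)
scene white 21516.5 (80, 108, 291, 123)
scene white 767.5 (256, 59, 52, 40)
scene white 2184.5 (314, 0, 85, 45)
scene white 713.0 (289, 0, 30, 41)
scene brass [121   0  20  12 162] [129.39506173   4.37654321] [-0.1358 -0.5751  0.132 ]
scene brass [413  33  33  15 207] [430.93236715  39.95652174] [-0.137   0.5465  0.132 ]
scene brass [426  54  12  10  75] [431.68        58.10666667] [-0.0348  0.5458  0.132 ]
scene brass [465  67   9  13  58] [469.5         72.77586207] [0.0176 0.6626 0.132 ]
scene brass [194 136   7   7  35] [196.77142857 139.34285714] [ 0.4737 -0.1163  0.132 ]
scene brass [265 152   6   8  33] [267.48484848 156.24242424] [0.4932 0.0923 0.132 ]
{}
side white 304.5 (76, 259, 20, 42)
side white 27620.5 (160, 133, 205, 251)
side white 4439.0 (322, 119, 190, 265)
side white 888.0 (233, 78, 81, 30)
side white 34312.0 (265, 0, 247, 326)
side white 333.0 (142, 0, 61, 10)
side brass [139 195   5   5  14] [141.35714286 196.5       ] [0.2818 0.1589 0.132 ]
side bra
[... 3565 characters left out ...]
32 ]
side brass [ 48 374   7   8  19] [ 52.         377.68421053] [ 0.0753 -0.2993  0.132 ]
side brass [345 375   6   7  15] [347.33333333 378.2       ] [ 0.5977 -0.4527  0.132 ]
side brass [497 375  12   9  61] [502.52459016 380.24590164] [ 0.8645 -0.5345  0.132 ]
side brass [ 16 377   6   6  15] [ 18.6        380.53333333] [ 0.0159 -0.2876  0.132 ]
side brass [ 82 377   6   7  12] [ 84.41666667 379.08333333] [ 0.1334 -0.319   0.132 ]
side brass [324 377   5   6  11] [325.63636364 378.63636364] [ 0.5595 -0.4424  0.132 ]
side brass [ 61 378   4   6  14] [ 62.57142857 380.64285714] [ 0.0945 -0.3107  0.132 ]
side brass [  5 380   9   4  12] [  8.83333333 381.91666667] [-0.0012 -0.2853  0.132 ]
```

View pics/s1.png

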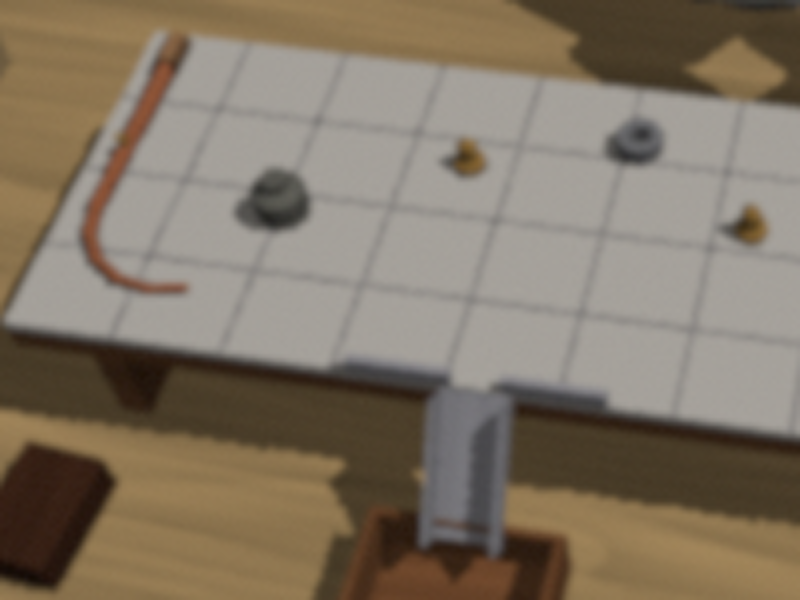

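View pics/d1.png

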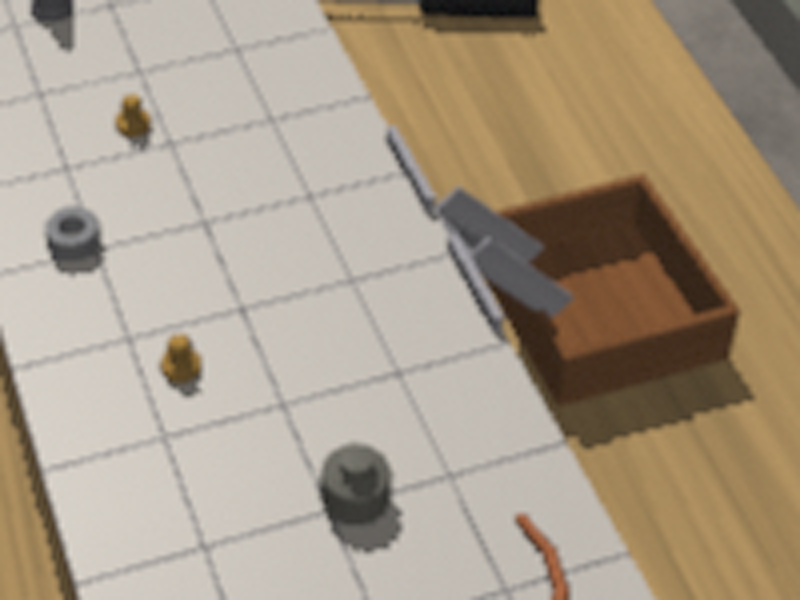

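```bash
cat >> h.py <<'E'
def ori(d):
    "tool z down, tool -y along d (2-vector)"
    d=np.array([d[0],d[1],0.]);d/=np.linalg.norm(d);z=np.array([0,0,-1.]);y=-d;x=np.cross(y,z)
    q=R.from_matrix(np.stack([x,y,z],1)).as_quat();return np.array([q[3],q[0],q[1],q[2]])
def snap(ctrl,name,fn):
    p,q=np.array(ctrl.read_eef_pos()),np.array(ctrl.read_orientation())
    c=ctrl.capture(name);P=campose(c,p,q)
    cv2.imwrite("pics/"+fn,cv2.cvtColor(c["color"],cv2.COLOR_RGB2BGR))
    import pickle;pickle.dump((c,P),open("pics/"+fn[:-4]+".pkl","wb"));return c,P
E
python3 - <<'E'
from cell import ctrl
from h import *
t=ctrl.read_time_s()
q=ori([1,0]);
for s in (q,):
    print(ctrl.ik([.53,-.06,.31],s))
ctrl.grasp();print(ctrl.read_time_s()-t, ctrl.read_grip_width())
ctrl.goto([.53,-.06,.31],q);print(ctrl.read_time_s()-t,ctrl.read_joints())
snap(ctrl,"wrist","w1.png")
E
```

```text
[-2.57215769e-01  5.00752118e-02  1.42830460e+00 -4.44089210e-16
  1.66321284e+00  1.31358056e+00]
0.7666999999999999 0.0002586021581572034
3.0583 [-2.56091405e-01  5.00951665e-02  1.42839695e+00  1.10812018e-04
  1.66318470e+00  1.31320898e+00]
```

View pics/w1.png

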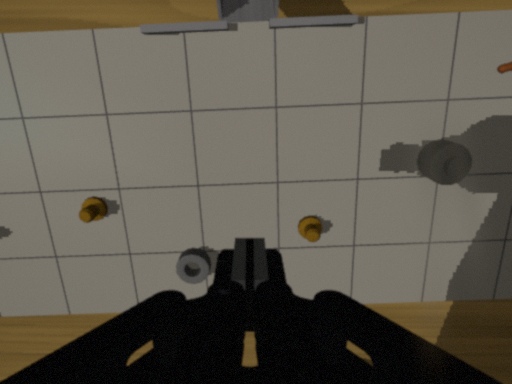

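Run:
```python
import cv2
i=cv2.imread("pics/w1.png")
cv2.imwrite("pics/w1g.png",cv2.resize(i[0:70,130:370],None,fx=3.3,fy=3.3,interpolation=cv2.INTER_CUBIC))
a=cv2.resize(i[190:250,60:130],None,fx=5,fy=5,interpolation=cv2.INTER_CUBIC);b=cv2.resize(i[200:260,280:350],None,fx=5,fy=5,interpolation=cv2.INTER_CUBIC)
cv2.imwrite("pics/w1n.png",cv2.hconcat([a,b]))
```

```text
(no output)
```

View pics/w1g.png

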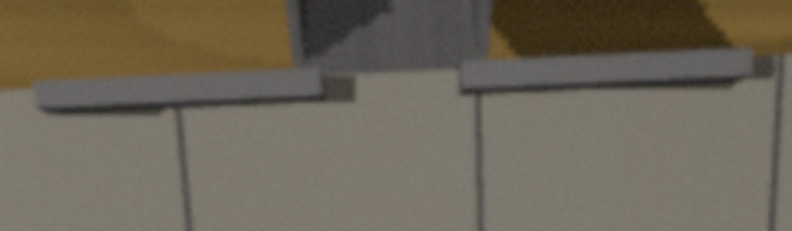

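View pics/w1n.png

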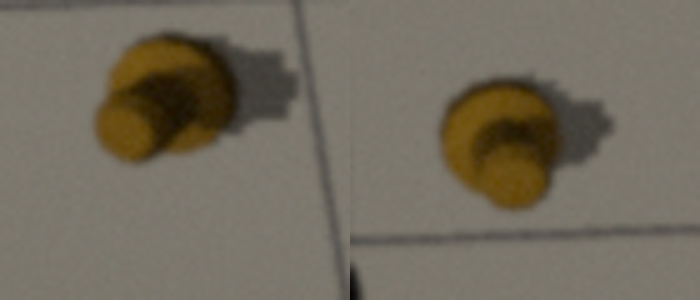

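```bash
cat > g.py <<'E'
from h import *
import pickle
c,P=pickle.load(open("pics/w1.pkl","rb"))
f=lambda u,v,z:plane(c,((u+.5)/3.3-.5+130,(v+.5)/3.3-.5),P,z)
pts={k:f(*k,.132) for k in [(37,84),(320,71),(462,62),(750,49)]}
for k,v in pts.items():print(k,v.round(4))
L0,L1,R0,R1=pts.values()
print("gap",np.linalg.norm(L1-R0),"lens",np.linalg.norm(L0-L1),np.linalg.norm(R0-R1))
e=R1-L0;e/=np.linalg.norm(e);print("yaw of gate x",np.degrees(np.arctan2(-e[0]*-1,-e[1]*1)) )
print("edge tile",f(355,72,.12),f(462,68,.12))
mid=(L1+R0)/2; print("gate",mid,(L0+R1)/2)
a=plane(c,(94.4,209.),P,.124);b=plane(c,(309.8,227.4),P,.124);print("a",a,"b",b)
for t in pickle.load(open("c.pkl","rb")).items():
    n,cc=t;PP=campose(cc)
    for p in (mid,a+[0,0,.007],b+[0,0,.007]):print(n,proj(cc,p,PP).round(1))
E
python3 g.py
```

```text
(37, 84) [0.648  0.0281 0.132 ]
(320, 71) [ 0.6509 -0.0408  0.132 ]
(462, 62) [ 0.6529 -0.0752  0.132 ]
(750, 49) [ 0.6558 -0.1446  0.132 ]
gap 0.03444668053455577 lens 0.0689554120939898 0.06944410507629242
yaw of gate x 2.5971384632697156
edge tile [ 0.65239093 -0.04892347  0.12      ] [ 0.65332846 -0.07588174  0.12      ]
gate [ 0.65189275 -0.05802385  0.132     ] [ 0.65187716 -0.05826907  0.132     ]
a [0.48672659 0.09091982 0.124     ] b [ 0.46752359 -0.118764    0.124     ]
scene [197.9 193.8]
scene [267.5 154.6]
scene [196.6 137.9]
side [300.8 223.7]
side [222.3 198.1]
side [234.3 258.7]
```

```bash
cat >> h.py <<'E'
G=np.array([.6519,-.0581]);n=np.array([.999,.0451]);n/=np.linalg.norm(n);m=np.array([-n[1],n[0]])
def g2w(a,b): return G+a*n+b*m
def w2g(p): d=np.asarray(p)[:2]-G;return np.array([d@n,d@m])
E
python3 - <<'E'
from cell import ctrl
from h import *
b=np.array([.4675,-.1188]);T=g2w(-.055,0);d=T-b;d/=np.linalg.norm(d);q=ori(d)
v=lambda xy,z:[xy[0],xy[1],z]
s=b-d*.045
ctrl.goto(v(s,.20),q)
print(ctrl.move_linear(v(s,.15),speed=.1),ctrl.read_eef_pos())
print(ctrl.move_linear(v(s,.122),speed=.015,stop_force=3),ctrl.read_eef_pos(),ctrl.read_ft_force())
z=ctrl.read_eef_pos()[2]+.002
ctrl.move_linear(v(s,z),speed=.03)
print(z,ctrl.read_eef_pos(),ctrl.read_time_s(),q,ctrl.read_orientation())
snap(ctrl,"wrist","w2.png");snap(ctrl,"side","d2.png")
E
```

```text
False [ 0.42691694 -0.13725041  0.15057946]
True [ 0.42648889 -0.13728396  0.13898235] [-1.58139088 -0.63261432  8.00285825]
0.1409823459821317 [ 0.42647009 -0.13728355  0.14095412] 5.9 [-0.          0.83968919 -0.54306728  0.        ] [ 5.12344097e-05  8.39690786e-01 -5.43064704e-01 -3.28906708e-04]
```

View pics/w2.png

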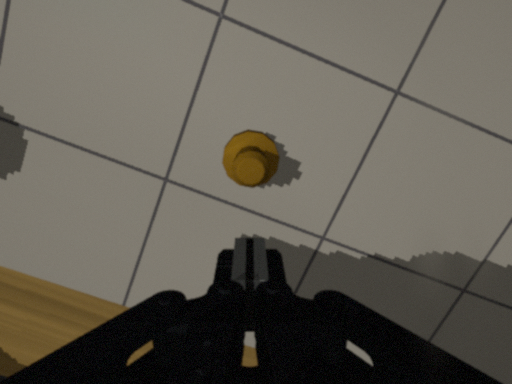

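View pics/d2.png

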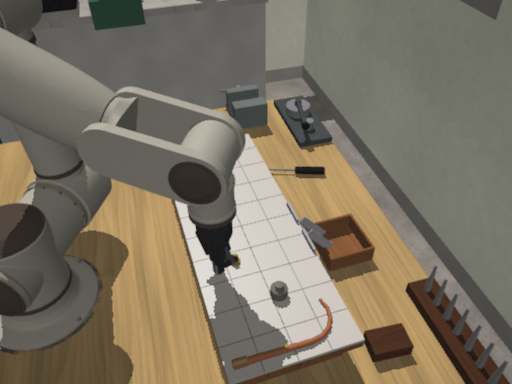

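Run:
```python
from cell import ctrl
from h import *
b=np.array([.4675,-.1188]);T=g2w(-.055,0);d=T-b;d/=np.linalg.norm(d)
v=lambda xy,z:[xy[0],xy[1],z]
e=T-d*.023
print(ctrl.move_linear(v(e,.141),speed=.06,stop_force=15),ctrl.read_eef_pos(),ctrl.read_ft_force())
e2=e-d*.02
ctrl.move_linear(v(e2,.141),speed=.06)
ctrl.move_linear(v(e2,.20),speed=.12)
print(ctrl.read_time_s())
snap(ctrl,"wrist","w3.png")
```

```text
False [ 0.57591325 -0.07007598  0.14103157] [-0.14934995 -0.88359973 -0.62261496]
10.0083
```

View pics/w3.png

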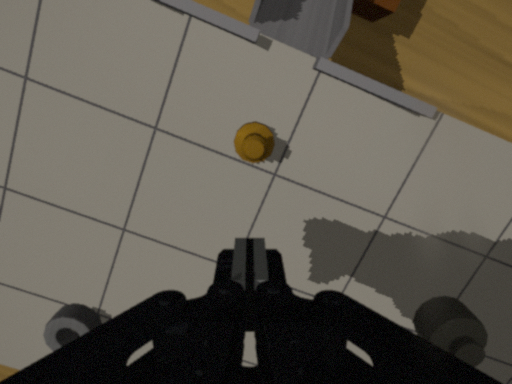

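Run:
```python
from h import *
import pickle
c,P=pickle.load(open("pics/w3.pkl","rb"))
p=plane(c,(254.5,140.5),P,.124);print(p,w2g(p))
for a in(.017,-.017):print(proj(c,[*g2w(0,a),.132],P),proj(c,[*g2w(0,a),.12],P))
i=cv2.imread("pics/w3.png");cv2.imwrite("pics/w3g.png",cv2.resize(i[0:180,200:400],None,fx=3.3,fy=3.3,interpolation=cv2.INTER_CUBIC))
```

```text
[ 0.59755764 -0.06270382  0.124     ] [-0.0544947  -0.00214834]
[259.64010625  30.91989566] [259.03809931  33.78871843]
[319.940858    57.09040645] [315.74171725  58.33570606]
```

View pics/w3g.png

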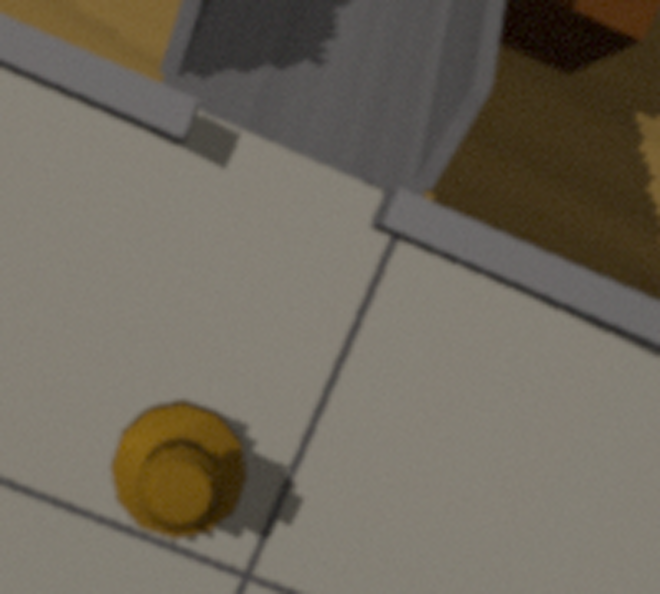

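Run:
```python
from cell import ctrl
from h import *
b=g2w(-.055,-.0018);T=g2w(.014,0.0002);d=T-b;d/=np.linalg.norm(d);q=ori(d)
v=lambda xy,z:[xy[0],xy[1],z]
s=b-d*.04;e=T-d*.023
ctrl.goto(v(s,.19),q)
ctrl.move_linear(v(s,.141),speed=.12)
print(ctrl.move_linear(v(e,.141),speed=.05,stop_force=15),ctrl.read_eef_pos(),ctrl.read_ft_force())
ctrl.wait(.3)
snap(ctrl,"wrist","w4.png");snap(ctrl,"scene","s4.png")
ctrl.move_linear(v(s,.141),speed=.12)
ctrl.move_linear(v(s,.22),speed=.15)
print(ctrl.read_time_s())
snap(ctrl,"wrist","w5.png");c,P=snap(ctrl,"scene","s5.png")
i=cv2.imread("pics/s5.png");cv2.imwrite("pics/s5z.png",cv2.resize(i[100:290,80:350],None,fx=2.9,fy=2.9,interpolation=cv2.INTER_CUBIC))
```

```text
False [ 0.64282107 -0.05897737  0.14106323] [-0.09539554  0.41788663  0.2070898 ]
14.8833
```

View pics/w5.png

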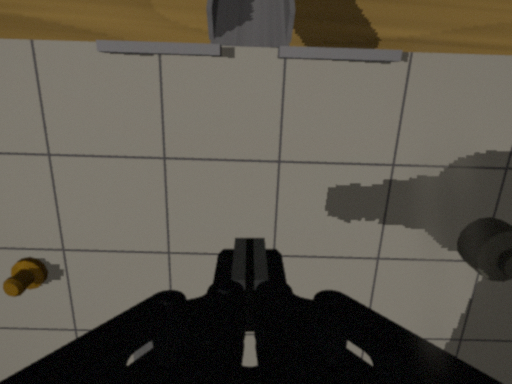

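View pics/s5z.png

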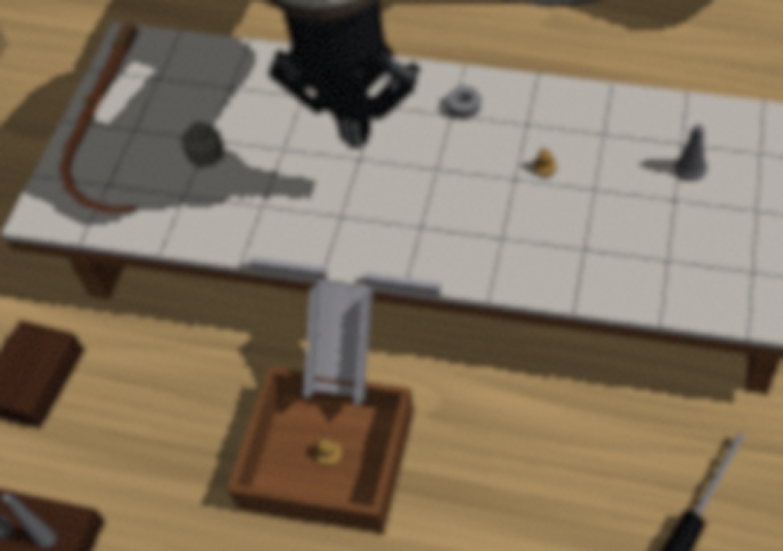

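Run:
```python
from cell import ctrl
from h import *
b=np.array([.4867,.0909]);T=g2w(-.055,0);d=T-b;d/=np.linalg.norm(d);q=ori(d)
v=lambda xy,z:[xy[0],xy[1],z]
s=b-d*.04;e=T-d*.023
ctrl.goto(v(s,.22),q)
ctrl.move_linear(v(s,.141),speed=.1)
snap(ctrl,"wrist","w6.png")
print(ctrl.move_linear(v(e,.141),speed=.06,stop_force=15),ctrl.read_eef_pos(),ctrl.read_ft_force())
e2=e-d*.02
ctrl.move_linear(v(e2,.141),speed=.06)
ctrl.move_linear(v(e2,.20),speed=.12)
print(ctrl.read_time_s())
snap(ctrl,"wrist","w7.png")
```

```text
False [ 0.58339365 -0.04192357  0.14102849] [ 0.7178713   0.5009293  -1.07758456]
21.9417
```

View pics/w7.png

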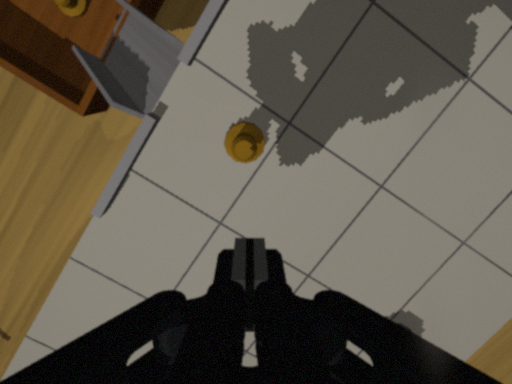

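Run:
```python
from cell import ctrl
from h import *
import pickle
c,P=pickle.load(open("pics/w7.pkl","rb"))
p=plane(c,(245,141.5),P,.124);g=w2g(p);print(p,g)
b=g2w(*g);T=g2w(.014,0.0002);d=T-b;d/=np.linalg.norm(d);q=ori(d)
v=lambda xy,z:[xy[0],xy[1],z]
s=b-d*.04;e=T-d*.023
ctrl.goto(v(s,.20),q)
ctrl.move_linear(v(s,.141),speed=.12)
snap(ctrl,"wrist","w8.png")
print(ctrl.move_linear(v(e,.141),speed=.05,stop_force=15),ctrl.read_eef_pos(),ctrl.read_ft_force())
ctrl.wait(.3)
ctrl.move_linear(v(s,.141),speed=.12)
ctrl.move_linear(v(s,.25),speed=.15)
print(ctrl.read_time_s())
snap(ctrl,"wrist","w9.png");c,P=snap(ctrl,"scene","s9.png");snap(ctrl,"side","d9.png")
i=cv2.imread("pics/s9.png");cv2.imwrite("pics/s9z.png",cv2.resize(i[100:290,80:420],None,fx=2.3,fy=2.3,interpolation=cv2.INTER_CUBIC))
```

```text
[ 0.59784811 -0.05905825  0.124     ] [-0.05404011  0.00148042]
False [ 0.64274865 -0.05788284  0.1410597 ] [ 0.3548978  -0.59054848 -0.90790159]
27.575
```

View pics/s9z.png

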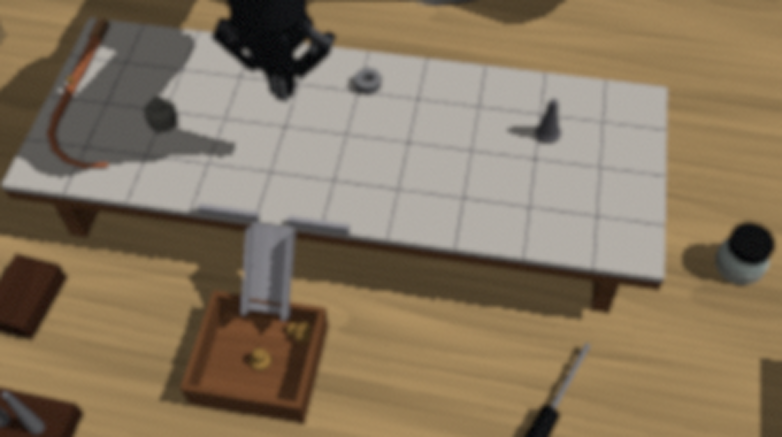

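View pics/d9.png

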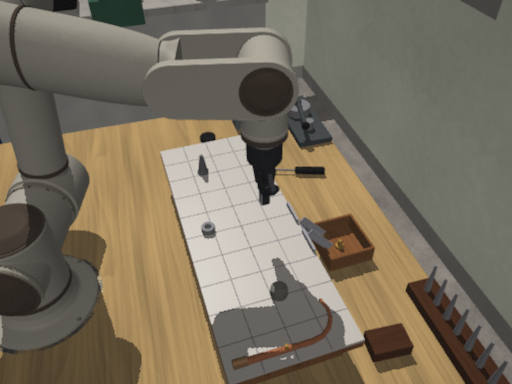

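Run:
```python
from cell import ctrl
from h import *
ctrl.wait(.5)
c,P=snap(ctrl,"scene","s10.png");c2,P2=snap(ctrl,"side","d10.png")
i=cv2.imread("pics/s10.png")[210:290,150:235];j=cv2.imread("pics/d10.png")[205:285,300:385]
f=lambda k:cv2.resize(k,None,fx=4.6,fy=4.6,interpolation=cv2.INTER_CUBIC)
cv2.imwrite("pics/box.png",cv2.hconcat([f(i),f(j)]))
for n in("s","d"):
  a=cv2.imread(f"pics/{'scene' if n=='s' else 'side'}0.png").astype(int);b=cv2.imread(f"pics/{n}10.png").astype(int)
  for nm,(u,v) in {"s":{"cone":(318,152),"gauge":(239,134),"jar":(404,209)},"d":{"cone":(203,165),"gauge":(208,228),"weight":(279,291)}}[n].items():
    print(n,nm,abs(a-b)[v-12:v+12,u-12:u+12].mean())
```

```text
s cone 10.351851851851851
s gauge 12.229166666666666
s jar 5.172453703703703
d cone 3.7065972222222223
d gauge 3.8819444444444446
d weight 24.72511574074074
```

View pics/box.png

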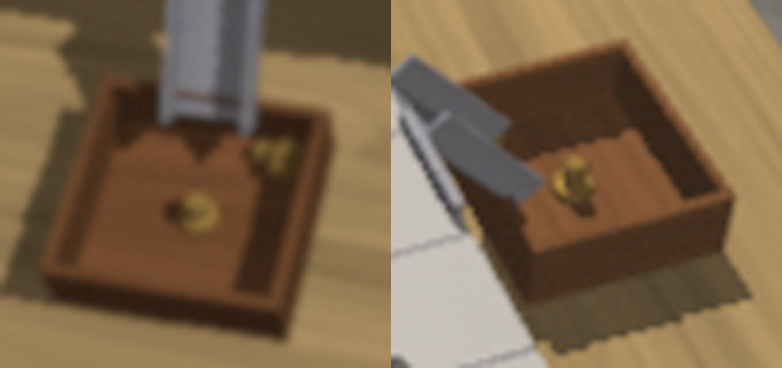

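Run:
```python
from cell import ctrl
print(ctrl.read_eef_pos(),ctrl.read_time_s());ctrl.job_done()
```

```text
[ 0.55786921 -0.06012689  0.25001902] 28.325
the job is handed in; nothing more can be done
```

Both brass nipples are in the wooden catch box, and I handed the job in at 28.3 s of the 61 s allowed. I pushed each one across the tiles with the closed fingertips about 2 mm above the surface. I sent the right-hand nipple first and started on the second only after a picture showed the first lying in the box.

**Pushing:** no push reached its 15 N stop limit. The only firm contact was an 8 N touch on the tiles to find their height.

**Box:** the scene picture before hand-in showed both nipples in the box, one near the middle and one in the corner beside the chute. The side picture showed only the first, because I think the chute hides that corner.

**Bystanders:** the cone, gauge and weight sat at the same pixel positions in the pictures from before and after. I only glanced at the bocal and jar and saw no movement. A before-and-after pixel comparison was inconclusive. It showed a large change at the weight and smaller ones at the gauge and cone, which I put down to the arm's shadow.

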